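# Hang the vial carrier on the keeper peg

## Robot

A 7-joint arm with a two-finger parallel gripper is mounted at the origin on the work surface. World frame = base frame: x ahead of the robot, y to its left, z up, the work surface at z = 0. Lengths are in m, angles in rad, forces in N, time in s.
With the tool pointing down it reaches from about 0.4 to 0.85 m from the base axis. Payload 10.4 kg.
Tool frame: the origin (TCP) lies midway between the tips of the shut fingers; the grasp point (between the pads) lies 19 mm behind it (r.grasp_offset is the distance from the TCP to the grasp point, in m); x points along the fingers, y is the direction in which the jaws open and shut, and the axes are right-handed (so a half turn about x gives the same grasp; the last joint's range is limited). The gripper opens to 87 mm and grips with 3 to 60 N. Pads are 19 mm wide; open, the fingers measure 117 mm over their backs; the gripper's body (75 mm by 190 mm) begins 51 mm behind the grasp point.
Start: joints at [1.276, 0.332, -0.065, 1.46, 0.022, 1.35, -0.088], TCP at [0.168, -0.602, 0.223] pointing down, gripper open.
Joint ranges: [-2.6, 2.6], [-0.5, 2.12], [-1.47, 1.34], [0.16, 2.42], [-1.27, 4.41], [0.06, 2.06], [-2.6, 2.6]. Speed limits (rad/s): [2.22, 2.22, 2.79, 2.79, 3.14, 3.14, 3.14].

## Interface

Orientations are given as a unit quaternion [x, y, z, w].
In Python, from bench import r, vision, close_job gives the robot as it stands. The module is installed in compiled form; this text tells all that it offers.
- The arm moves only by the shell command python3 -m pendant 'ROWS' [OPENING] [FORCE]. ROWS is text: rows parted by semicolons, each of 6 numbers parted by spaces: the shift along the tool's x, y, z in units of 0.25 m (1.0 is 0.25 m), then the turn, a rotation vector about the tool's x, y, z in units of 1.5 rad (1.0 is 1.5 rad). A call has 1 to 8 rows; each row is the pose to reach, as a shift and turn from the pose commanded when the call began, along the tool's axes at that moment; what a row does not reach only later rows make up. A row lasts 1/10 s, in which the tool goes at most 50 mm and 8.59 degrees, less where a joint would pass 70% of its speed; a pose out of reach is approached as far as the arm can. A call with a number of a shift or a turn outside -1 to 1 is refused whole. A call with a gripper value outside its range is refused whole. OPENING is the gripper command: -1 is shut, 1 is fully open, values between are in proportion, set as the call begins (- or left out, the last holds). The fingers move at their own pace and stop on an object; FORCE is the grip in N (left out, the last holds). Time passes only in rows, so rows that repeat a pose let the fingers close. It gives the time, the measured TCP pose, the force and the opening at its end, in the units of the state.
- r.read_state(): the state, without advancing time (a new reading comes with each control period).
- vision.camera(name): name is "side" or "top"; returns (picture, depth): 420x560x3 uint8, blue, green, red; 420x560 float32, m along the optical axis (not along the pixel's ray), 0 where there is no reading.
- vision.get_calibration(name): a dict with "camera_matrix" (3x3 intrinsics, pixels), "rvec" (rotation vector, rad) and "tvec" (3), from world to camera coordinates, as OpenCV has them. Camera axes: x right, y down, z forward; pixel columns grow to the right and rows downward; lengths in m; the calibration is good to about 2 mm. A picture is of the moment at which its call begins. get_calibration takes no time and is no camera call.
- close_job(): hands the job in, once; it reports no verdict.
The state is a dict: "time": time; "joint_positions": joint angles; "joint_vel": joint speeds; "joint_torque": joint torques, N m; "ee_pos": TCP position; "eef_rot": TCP orientation; "ft_force": force on the tool from outside, world axes, zero at the start; "torque": the same for the moment, N m; "width": finger opening in m.
Only numpy, scipy, OpenCV 4.12 (cv2) and the standard library are available. Lean on these libraries where they do the work, as an engineer would, in place of code of your own. Each camera call takes 0.05 s, during which the arm holds its last target. There are 200 camera calls.

## Task

Lift the blue vial carrier out of its white dock and stand it upright on the clear bench, letting go of it. Then take it again so that its yellow eye is free, and hang it by the eye on the steel peg of the stand: push the eye in past the red gravity flap until the flap drops shut behind it, and leave the carrier hanging still. Keep the carrier upright throughout and do not push the canister, the carton or the mouse about.

Things in the scene. Friction and masses are not known exactly. Their poses are not given: they have to be found in the camera images.
- carrier_mid (a point): Centre of the loose blue vial carrier (150-310 g, balanced below its eye), 65 mm above its flat underside, straight below the eye. Axes: z up, y to the grip fin, x through the eye's hole. Plinth 36 mm wide (x), y -78 to +22, 30 high; three vials, tops at 74 mm, at y -24 to -64; a 14 mm wide foot joins it to the fin at y 42 to 70
- carrier_eye (a point): Centre of the hole of the carrier's yellow eye, 100 mm above its underside; axes as the carrier. Flat ring, 8 mm thick (x), hole 24 mm, outside 36 mm across, on a neck 8 by 18 mm. In the dock it can be pinched from above, fingers closing along x. The carrier starts in the dock with the dock's yaw
- carrier_grip (a point): Middle of the yellow top part of the grip fin, where to take the carrier for hanging: 56 mm to +y of the eye's axis, 116 mm above the underside; axes as the carrier. Fin 14 mm thick (x), 28 mm wide (y), up to 130 mm above the underside. In the dock it stands in a slot and cannot be grasped
- dock: White and grey dock fixed to the bench; origin at bench level below the docked eye, axes as the docked carrier. Floor 10 mm high. Tray y -88 to +25, walls 34 mm high, 44 mm apart, x within 35 mm; at y 40 to 82 two cheeks 134 mm high, 22 mm apart, either side of the fin. Lift the carrier straight up 130 mm or more to clear it
- stand: Stand fixed to the bench. Origin at bench level below the place where the eye hangs; x along the peg from tip to root, z up. Base 118 by 100 mm, 10 thick; post 24 mm wide (y) at x 30 to 52; above the peg an arm, its top 43 mm over the peg's axis, from the post to x = -45. Above the base all lies within 18 mm of the x-z plane
- peg_seat (a point): Where the eye's centre is to be on the axis of the level steel peg (8 mm thick, 165 mm above the bench); axes as the stand. A collar stops the eye 4 mm beyond (+x). Held on the axis, the eye is past the flap once its centre is within 7 mm short of here; let go, it hangs 8 mm lower. The carrier's axes as the stand's, or turned half round
- peg_tip (a point): Free end of the peg, on its axis, 58 mm from peg_seat towards -x of the stand; axes as the stand
- flap (a joint): Red gravity flap (26 mm wide, 20 g, swings freely): 0 = hanging down across the peg, up to 1.45 rad as it swings inward and up; it cannot swing outward. Hinge 40 mm from peg_seat towards the tip, 29 mm above the peg's axis; prongs end 3 mm below the axis. The eye pushed along the peg lifts it, then it falls shut behind the eye
- canister: White plastic canister, 36 mm across, 55 mm high, loose bystander; origin at the centre of its underside
- carton: Red carton 45 by 75 by 60 mm high, loose bystander; origin at the centre of its underside
- mouse: White computer mouse 100 by 60 by 28 mm, loose bystander; origin at the centre of its underside. The bench between dock and stand, 0.44 to 0.56 m ahead of the robot, is clear for standing the carrier
Mind the look-alikes: they are no part of the job. What is shaped like the dock but green or purple is not meant.

How it is judged:
On the way:
1. the carrier stands upright on the bench, clear of the dock and let go of (height (world z) of carrier_mid below 0.069 m and angle between carrier_mid's own z axis and vertical below 0.1 rad and horizontal distance between carrier_mid and dock above 0.08 m and contact force between the fingers and carrier below 0.1 N and linear speed of carrier below 0.03 m/s), for 0.2 s.
At the end, for the whole second after the job is handed in: The carrier hangs at rest by its eye on the peg, within 0.3 rad of upright and below 0.05 m/s, the eye's centre 3 to 13 mm below the peg's axis, within 10 mm sideways, inside the flap (from 36 mm short of peg_seat to 10 mm beyond it), and the flap hanging shut (below 0.15 rad) (x of carrier_eye in the frame of peg_seat between -0.036 and 0.01 m and y of carrier_eye in the frame of peg_seat between -0.01 and 0.01 m and z of carrier_eye in the frame of peg_seat between -0.013 and -0.003 m and value of joint flap below 0.15 rad and angle between carrier_mid's own z axis and vertical below 0.3 rad and linear speed of carrier below 0.05 m/s); the robot touches nothing.
It fails at once if the carrier is tipped more than 0.8 rad (angle between carrier_mid's own z axis and vertical above 0.8 rad).
It fails at once if a bystander is moved by more than 40 mm (distance of any of canister, carton, mouse from where it was at the start of the episode above 0.04 m).
It also fails if it takes over 59 s, if anything falls off the work surface, if the arm or the gripper's body presses on something with over 40 N, if the wrist force passes 120 N, or if a joint passes its speed limit or range.

## Working session

There is one attempt and no reset: what is moved stays moved. The work goes in short steps, Python scripts to look and compute and a shell command to move; the robot and the scene stay as the last step left them, time stands still between calls to the robot, and variables do not carry over. Pictures are saved under pics/ and viewed, about 8 in all and at most 12, crops included, and the job is handed in when it is done.

```bash
mkdir -p pics
cat > h.py <<'E'
import numpy as np, cv2
from bench import r, vision
from scipy.spatial.transform import Rotation as R
def cam(n):
    im,d=vision.camera(n); np.savez(f'{n}.npz',im=im,d=d); return im,d
def pts(n,d):
    c=vision.get_calibration(n); K=np.array(c["camera_matrix"]); Rm=cv2.Rodrigues(np.array(c["rvec"],float))[0]; t=np.array(c["tvec"],float).ravel()
    v,u=np.mgrid[:420,:560]
    P=np.stack([(u-K[0,2])/K[0,0]*d,(v-K[1,2])/K[1,1]*d,d],-1)
    return (P-t)@Rm
def to_tool(target):  # world target TCP -> shift in units
    s=r.read_state(); q=R.from_quat(s["eef_rot"])
    return q.inv().apply(np.array(target)-s["ee_pos"])/0.25
E
python3 - <<'E'
from h import *
for n in("top","side"):
    im,d=cam(n); cv2.imwrite(f'pics/{n}1.png',cv2.resize(im,(784,588)))
    c=vision.get_calibration(n); print(n,c)
s=r.read_state(); print(s, r.grasp_offset); print(R.from_quat(s["eef_rot"]).as_matrix().round(3))
E
```

```text
top {'camera_matrix': array([[458.02866137,   0.        , 277.30757328],
       [  0.        , 458.02866137, 212.24018783],
       [  0.        ,   0.        ,   1.        ]]), 'rvec': array([ 2.06830263, -2.16542736,  0.21795892]), 'tvec': array([-0.0622435 ,  0.58022316,  1.332279  ])}
side {'camera_matrix': array([[437.55455878,   0.        , 270.05578923],
       [  0.        , 437.55455878, 215.11064308],
       [  0.        ,   0.        ,   1.        ]]), 'rvec': array([ 2.09202905, -0.21526889,  0.10948266]), 'tvec': array([-0.5535474 ,  0.14304505,  1.0013912 ])}
{'time': 0.1, 'joint_positions': array([ 1.27644366,  0.33280411, -0.06470081,  1.46084696,  0.02163175,
        1.34990968, -0.08845569]), 'joint_vel': array([-0.00276258, -0.00119083,  0.00015539, -0.00182445,  0.00113132,
       -0.00021514, -0.00041321]), 'joint_torque': array([ 1.49386819e-03, -6.24548149e+01,  2.47839588e-02, -3.90719962e+01,
       -6.15205220e-02,  3.65829875e-02,  8.10012784e-05]), 'ee_pos': array([ 0.16765649, -0.60173501,  0.22184132]), 'eef_rot': array([-0.70049415, -0.09624875,  0.70067752, -0.0953684 ]), 'ft_force': array([ 0.09184981, -0.30680804, -0.26134893]), 'torque': array([ 0.00798161,  0.0355075 , -0.03943279]), 'width': 0.08669801433532147} 0.0187
[[-0.     0.268 -0.963]
 [ 0.001 -0.963 -0.268]
 [-1.    -0.001  0.   ]]
```

View pics/top1.png

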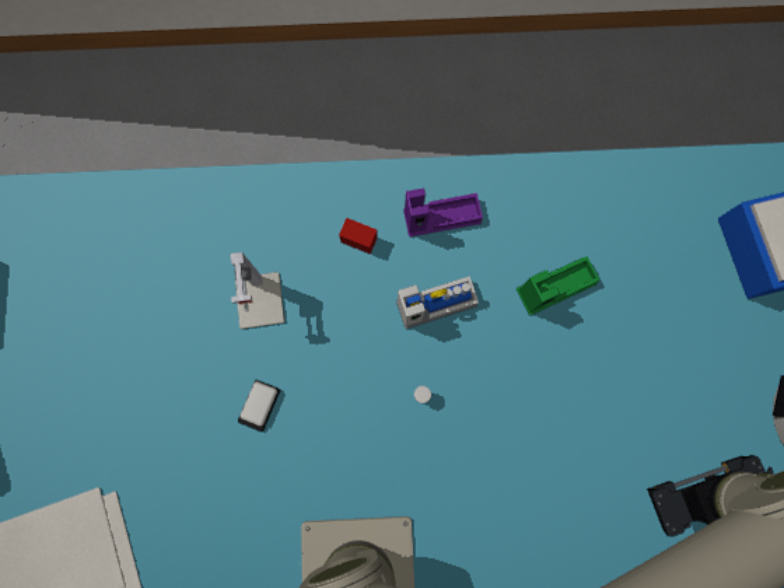

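View pics/side1.png

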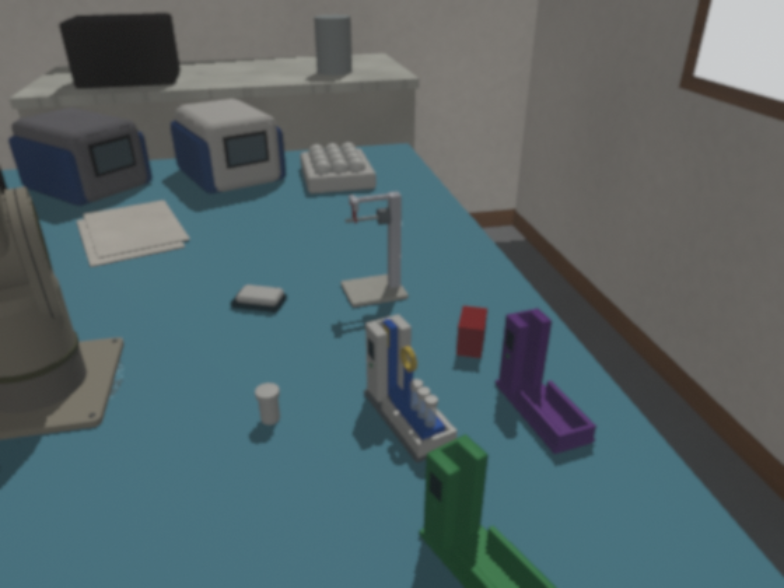

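```bash
cat > m.py <<'E'
from h import *
for n in("top","side"):
    z=np.load(f'{n}.npz'); im,d=z['im'],z['d']; P=pts(n,d); hsv=cv2.cvtColor(im,cv2.COLOR_BGR2HSV)
    yel=(hsv[...,0]>20)&(hsv[...,0]<35)&(hsv[...,1]>150)&(d>0)&(P[...,2]>.03)&(P[...,2]<.2)&(np.abs(P[...,0]-.55)<.3)
    v,u=np.nonzero(yel)
    print(n,'yel',len(v)); 
    for a,b in zip(v,u): print((b,a),P[a,b].round(3).tolist(),end=' ')
    print()
z=np.load('top.npz'); im,d=z['im'],z['d']; P=pts('top',d); X,Y,Z=P[...,0],P[...,1],P[...,2]
print('bench',np.median(Z[200:260,380:480]))
def box(m,l):
    p=P[m&(d>0)][:,:2].astype(np.float32); rc=cv2.minAreaRect(p); print(l,len(p),np.round(rc[0],4),np.round(rc[1],4),round(rc[2],2),'z',np.median(Z[m]).round(4))
def reg(a,b,c,e):
    m=np.zeros(d.shape,bool); m[int(c/1.4):int(e/1.4),int(a/1.4):int(b/1.4)]=1; return m
box(reg(390,490,270,335)&(Z>.115)&(Z<.16),'cheeks')
box(reg(390,490,270,335)&(Z>.02)&(Z<.16),'dock all')
box(reg(390,490,270,335)&(Z>.025)&(Z<.045),'traywalls')
box(reg(225,295,240,335)&(Z>.004)&(Z<.02),'base')
box(reg(225,295,240,335)&(Z>.19)&(Z<.23),'arm')
box(reg(330,390,210,260)&(Z>.04)&(Z<.08),'carton')
box(reg(230,290,370,440)&(Z>.012)&(Z<.05),'mouse')
box(reg(405,440,375,415)&(Z>.03)&(Z<.08),'can')
c=im[int(160):int(240),150:360]; cv2.imwrite('pics/crop1.png',cv2.resize(c,None,fx=3.8,fy=3.8,interpolation=cv2.INTER_CUBIC))
z=np.load('side.npz');c=z['im'][125:325,230:340]; cv2.imwrite('pics/crop2.png',cv2.resize(c,None,fx=3,fy=3,interpolation=cv2.INTER_CUBIC))
E
python3 m.py
```

```text
top yel 51
(np.int64(316), np.int64(206)) [0.597, -0.21, 0.031] (np.int64(317), np.int64(206)) [0.576, -0.204, 0.126] (np.int64(313), np.int64(207)) [0.594, -0.201, 0.031] (np.int64(314), np.int64(207)) [0.573, -0.195, 0.127] (np.int64(315), np.int64(207)) [0.573, -0.197, 0.13] (np.int64(316), np.int64(207)) [0.574, -0.201, 0.124] (np.int64(317), np.int64(207)) [0.573, -0.204, 0.126] (np.int64(318), np.int64(207)) [0.574, -0.207, 0.124] (np.int64(310), np.int64(208)) [0.59, -0.191, 0.037] (np.int64(311), np.int64(208)) [0.571, -0.186, 0.127] (np.int64(312), np.int64(208)) [0.57, -0.189, 0.13] (np.int64(313), np.int64(208)) [0.569, -0.191, 0.134] (np.int64(314), np.int64(208)) [0.571, -0.195, 0.123] (np.int64(315), np.int64(208)) [0.57, -0.198, 0.127] (np.int64(316), np.int64(208)) [0.57, -0.2, 0.13] (np.int64(317), np.int64(208)) [0.57, -0.203, 0.125] (np.int64(318), np.int64(208)) [0.57, -0.206, 0.125] (np.int64(309), np.int64(209)) [0.568, -0.18, 0.126] (np.int64(310), np.int64(209)) [0.569, -0.183, 0.124] (np.int64(311), np.int64(209)) [0.569, -0.186, 0.124] (np.int64(312), np.int
[... 1453 characters left out ...]
216)) [0.549, -0.147, 0.128] (np.int64(293), np.int64(217)) [0.545, -0.132, 0.138] (np.int64(294), np.int64(217)) [0.546, -0.135, 0.128] (np.int64(295), np.int64(217)) [0.547, -0.138, 0.126] 
side yel 0

bench 0.00014685010991185877
cheeks 318 [ 0.559  -0.1625] [0.0592 0.0983] 14.59 z 0.1331
dock all 1099 [ 0.5695 -0.1973] [0.0628 0.171 ] 15.25 z 0.0475
traywalls 506 [ 0.5696 -0.1974] [0.0627 0.1709] 15.18 z 0.0356
base 1161 [0.6275 0.2032] [0.2238 0.1554] 0.19 z 0.0092
arm 235 [0.6012 0.1979] [0.0983 0.0373] 1.13 z 0.2083
carton 381 [ 0.7261 -0.028 ] [0.075  0.0471] 64.22 z 0.0595
mouse 614 [0.3597 0.2025] [0.06  0.099] 65.95 z 0.0273
can 116 [ 0.3657 -0.1506] [0.0327 0.0326] 87.22 z 0.0548
```

View pics/crop1.png

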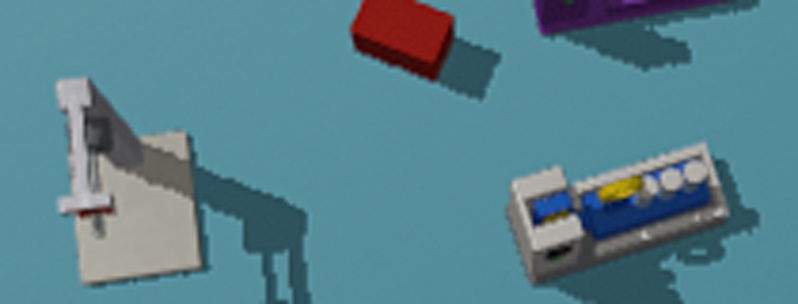

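View pics/crop2.png

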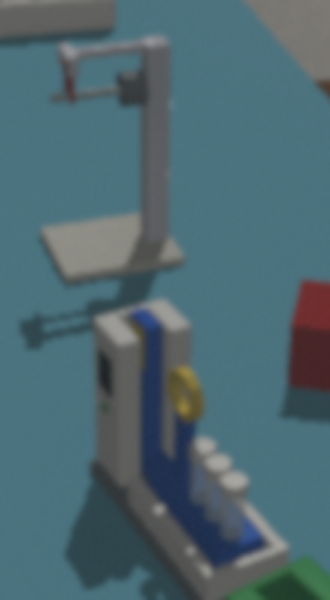

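The top crop shows the stand at left with its base edges at (187,133), (200,266) and (84,283), and the peg running from (92,150) to a tip near (98,235). The docked carrier is at right, with its yellow eye near (620,188). Next I'll fit the stand from these pixels and start the approach.

```bash
cat >> h.py <<'E'
def pix2plane(n,u,v,z):
    c=vision.get_calibration(n); K=np.array(c["camera_matrix"]); Rm=cv2.Rodrigues(np.array(c["rvec"],float))[0]; t=np.array(c["tvec"],float).ravel()
    o=-Rm.T@t; w=Rm.T@np.linalg.inv(K)@np.array([u,v,1.]); return o+w*(z-o[2])/w[2]
E
python3 - <<'E'
from h import *
f=lambda a,b:(150+a/3.8-.37,160+b/3.8-.37)
for a,b,z in [(187,133,.01),(200,266,.01),(84,283,.01),(92,150,.169),(98,235,.169),(58,82,.208),(90,80,.208),(62,210,.208),(112,208,.208)]:
    print((a,b),pix2plane('top',*f(a,b),z).round(4))
z=np.load('top.npz'); im,d=z['im'],z['d']; P=pts('top',d); hsv=cv2.cvtColor(im,cv2.COLOR_BGR2HSV)
m=np.zeros(d.shape,bool); m[165:245,158:215]=1
M=m&(d>0)&(P[...,2]>.195)&(P[...,2]<.222); p=P[M]
print('arm rect',cv2.minAreaRect(p[:,:2].astype(np.float32)))
# arm centreline: mean y per x bin, excluding T ends
for a in np.arange(.54,.66,.012):
    q=p[(p[:,0]>=a)&(p[:,0]<a+.012)]
    if len(q): print(a.round(3),len(q),q[:,1].min().round(4),q[:,1].max().round(4))
M=m&(d>0)&(P[...,2]>.004)&(P[...,2]<.016)&(hsv[...,1]<90); p=P[M][:,:2].astype(np.float32)
print('base',cv2.minAreaRect(p))
M=m&(d>0)&(P[...,2]>.15)&(P[...,2]<.178); v,u=np.nonzero(M)
print('peg',[(a,b,*P[b,a].round(3).tolist()) for a,b in zip(u.tolist(),v.tolist())])
E
python3 -m pendant '-.32 -.57 -.99 -.52 0 0;-.32 -.57 -.99 -.52 0 0;-.32 -.57 -.99 -.52 0 0;-.32 -.57 -.99 -.52 0 0;-.32 -.57 -.99 -.52 0 0;-.32 -.57 -.99 -.52 0 0;-.32 -.57 -.99 -.52 0 0;-.32 -.57 -.99 -.52 0 0' 1 40
```

```text
(187, 133) [0.655  0.1566 0.01  ]
(200, 266) [0.5421 0.1473 0.01  ]
(84, 283) [0.5323 0.2425 0.01  ]
(92, 150) [0.6052 0.2006 0.169 ]
(98, 235) [0.5411 0.1963 0.169 ]
(58, 82) [0.6472 0.2164 0.208 ]
(90, 80) [0.6476 0.1934 0.208 ]
(62, 210) [0.5528 0.2133 0.208 ]
(112, 208) [0.5526 0.1778 0.208 ]
arm rect ((0.6012056469917297, 0.19785822927951813), (0.09833601117134094, 0.03726338595151901), 1.1284996271133423)
0.54 3 0.2048 0.2155
0.552 58 0.1785 0.2149
0.564 18 0.1925 0.2029
0.576 17 0.1945 0.2043
0.588 17 0.1952 0.2054
0.6 16 0.1962 0.2048
0.612 20 0.1973 0.209
0.624 41 0.1917 0.2162
0.636 40 0.1924 0.2165
0.648 2 0.1975 0.2174
base ((0.6234616041183472, 0.2097945362329483), (0.17859357595443726, 0.11303143203258514), 5.403642654418945)
peg [(176, 184, 0.648, 0.194, 0.172), (176, 185, 0.645, 0.194, 0.173), (176, 186, 0.642, 0.193, 0.174), (177, 186, 0.647, 0.195, 0.152), (176, 187, 0.639, 0.194, 0.173), (177, 187, 0.643, 0.194, 0.159), (177, 188, 0.64, 0.194, 0.158), (177, 189, 0.636, 0.193, 0.163), (176, 190, 0.63, 0.194, 0.174), (177, 190, 0.632, 0.192, 0.167), (173, 191, 0.627,
[... 2641 characters left out ...]
5, 0.207, 0.164), (174, 217, 0.555, 0.201, 0.164), (175, 217, 0.554, 0.198, 0.166), (176, 217, 0.555, 0.196, 0.163), (175, 218, 0.55, 0.196, 0.174), (176, 218, 0.55, 0.194, 0.172), (175, 219, 0.548, 0.197, 0.17), (176, 219, 0.548, 0.195, 0.167), (177, 219, 0.548, 0.192, 0.168), (175, 220, 0.546, 0.198, 0.165), (176, 220, 0.546, 0.195, 0.166), (177, 220, 0.546, 0.193, 0.162), (175, 221, 0.543, 0.198, 0.165), (176, 221, 0.542, 0.194, 0.171), (177, 221, 0.543, 0.193, 0.165), (175, 222, 0.54, 0.197, 0.169), (176, 222, 0.54, 0.195, 0.167), (177, 222, 0.541, 0.194, 0.161)]
time: 0.9
ee_pos: [0.3685, -0.3977, 0.3026]
eef_rot: [-0.611, -0.355, 0.611, -0.356]
ft_force: [-0.4, -0.7, 0.0]
width: 0.0865
```

Stand fit: the peg seat is at about (0.597, 0.200, 0.165) with yaw about 5°. The peg, arm, post and base edges agree to within 1°.

```bash
cat >> h.py <<'E'
def plan(x,y,z,yawdeg,fwd=None):
    s=r.read_state(); q=R.from_quat(s["eef_rot"]); a=np.radians(yawdeg)
    ty=np.array([np.cos(a),np.sin(a),0]); tx=np.array([0,0,-1.]); T=R.from_matrix(np.stack([tx,ty,np.cross(tx,ty)],1))
    print('rows',(q.inv().apply(np.array([x,y,z])-s["ee_pos"])/.25).round(3),((q.inv()*T).as_rotvec()/1.5).round(3),'t',round(s["time"],2),'F',np.round(s["ft_force"],1),'w',round(s["width"],4),'p',np.round(s["ee_pos"],4))
E
python3 -c "
from h import *
plan(.5687,-.1944,.25,15.2)"
```

```text
rows [ 0.21   0.294 -1.103] [-0.522  0.     0.   ] t 0.9 F [-0.4 -0.7  0. ] w 0.0865 p [ 0.3685 -0.3977  0.3026]
```

```bash
python3 -m pendant '0 .15 -.5 -.25 0 0;0 .15 -.5 -.25 0 0;0 .15 -.5 -.25 0 0;.0 .29 -1 -.52 0 0;0 .29 -1 -.52 0 0;0 .29 -1 -.52 0 0;0 .29 -1 -.52 0 0;0 .29 -1 -.52 0 0' 0.2
python3 -c "
from h import *
plan(.5687,-.1944,.25,15.2)"
```

```text
time: 1.7
ee_pos: [0.5543, -0.2186, 0.3014]
eef_rot: [0.431, 0.561, -0.432, 0.56]
ft_force: [0.3, -0.4, -0.4]
width: 0.0525
rows [ 0.206  0.081 -0.079] [-0.004 -0.     0.001] t 1.7 F [ 0.3 -0.4 -0.4] w 0.0525 p [ 0.5543 -0.2186  0.3014]
```

```bash
python3 -m pendant '.2 .081 -.079 -.004 0 0;.2 .081 -.079 -.004 0 0;.4 .081 -.079 -.004 0 0;.6 .081 -.079 -.004 0 0;.7 .081 -.079 -.004 0 0;.7 .081 -.079 -.004 0 0;.7 .081 -.079 -.004 0 0'
python3 -c "
from h import *
plan(.5687,-.1944,.092,15.2)
im,d=cam('side'); cv2.imwrite('pics/s2.png',cv2.resize(im[190:340,220:370],(750,750)))"
```

```text
time: 2.4
ee_pos: [0.5693, -0.1946, 0.1288]
eef_rot: [0.43, 0.561, -0.43, 0.562]
ft_force: [0.8, -0.4, 1.8]
width: 0.052
rows [ 0.147 -0.002 -0.001] [-0.     0.001 -0.   ] t 2.4 F [ 0.8 -0.4  1.8] w 0.052 p [ 0.5693 -0.1946  0.1288]
```

View pics/s2.png

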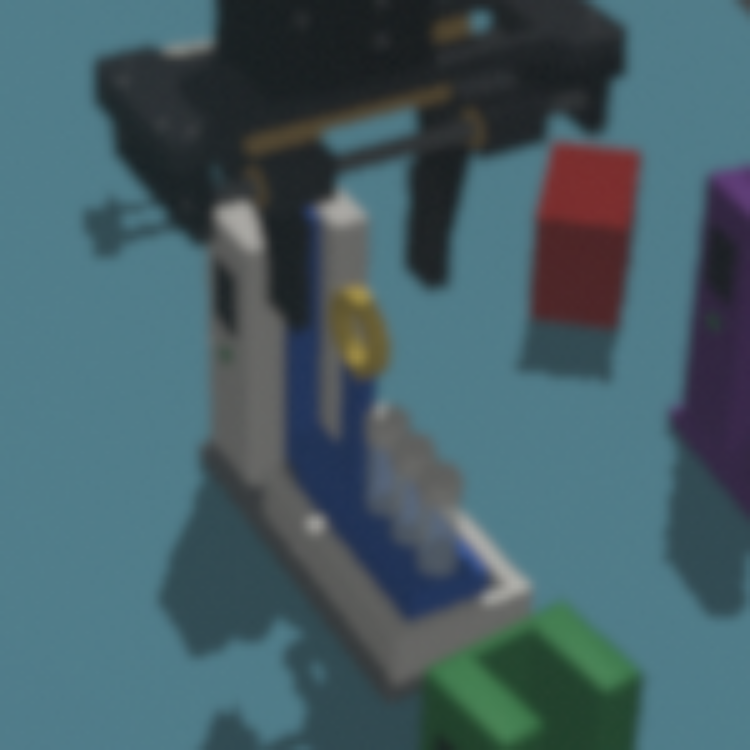

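The fingers, with tips at (295,320) and (435,280), straddle the eye at (358,330). I'll descend and close.

```bash
python3 -m pendant '.07 0 0 0 0 0;.145 0 0 0 0 0;.145 0 0 0 0 0'
python3 -m pendant '0 0 0 0 0 0;0 0 0 0 0 0;0 0 0 0 0 0;0 0 0 0 0 0;0 0 0 0 0 0' -1 40
python3 -m pendant '-.05 0 0 0 0 0;-.1 0 0 0 0 0;-.2 0 0 0 0 0;-.3 0 0 0 0 0;-.4 0 0 0 0 0;-.5 0 0 0 0 0;-.6 0 0 0 0 0;-.6 0 0 0 0 0'
python3 -c "
from h import *
plan(.5,.02,.25,5)
im,d=cam('side'); cv2.imwrite('pics/s3.png',cv2.resize(im[130:330,200:400],(600,600)))"
```

```text
time: 2.75
ee_pos: [0.569, -0.1935, 0.0914]
eef_rot: [0.429, 0.562, -0.429, 0.562]
ft_force: [0.2, -0.2, -0.1]
width: 0.0523
time: 3.25
ee_pos: [0.5696, -0.193, 0.0917]
eef_rot: [0.429, 0.562, -0.429, 0.562]
ft_force: [0.2, -0.2, 0.3]
width: 0.02
time: 4.05
ee_pos: [0.571, -0.193, 0.246]
eef_rot: [0.43, 0.56, -0.428, 0.564]
ft_force: [0.2, 0.4, -2.8]
width: 0.0075
rows [-0.02  -0.049 -0.897] [ 0.12   0.002 -0.004] t 4.05 F [ 0.2  0.4 -2.8] w 0.0075 p [ 0.571 -0.193  0.246]
```

View pics/s3.png

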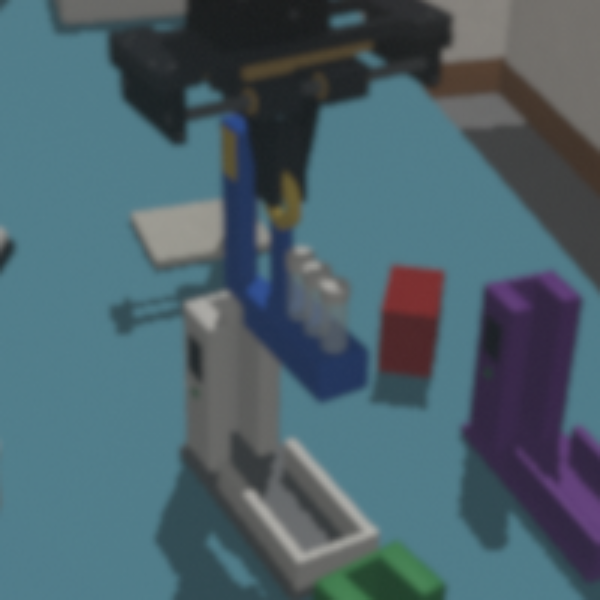

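The carrier is lifted clear and upright. The eye sits slightly low in the fingers, with its lower rim near (285,220) and the tips near (285,205). I'll carry it over to the clear bench.

```bash
python3 -m pendant '-.04 0 -.02 .01 0 0;-.08 0 -.06 .02 0 0;-.1 -.01 -.13 .03 0 0;-.1 -.02 -.22 .04 0 0;-.1 -.02 -.32 .05 0 0;-.1 -.03 -.42 .06 0 0;-.1 -.03 -.52 .07 0 0;-.1 -.04 -.60 .08 0 0'
python3 -m pendant '0 0 -.07 .01 0 0;0 0 -.13 .02 0 0;0 0 -.19 .03 0 0;0 -.01 -.24 .04 0 0;0 -.01 -.27 .04 0 0;0 -.01 -.29 .04 0 0;0 -.01 -.3 .04 0 0;0 -.01 -.3 .04 0 0'
python3 -m pendant '.03 0 0 0 0 0;.1 0 0 0 0 0;.2 0 0 0 0 0;.3 0 0 0 0 0;.4 0 0 0 0 0;.44 0 0 0 0 0;.46 0 0 0 0 0;.46 0 0 0 0 0'
python3 -c "
from h import *
plan(.5,.02,.10,5)
im,d=cam('side'); cv2.imwrite('pics/s4.png',cv2.resize(im[100:300,170:370],(600,600)))"
```

```text
time: 4.9
ee_pos: [0.5194, -0.0482, 0.2665]
eef_rot: [0.462, 0.536, -0.462, 0.535]
ft_force: [0.0, 0.6, -1.5]
width: 0.007
time: 5.7
ee_pos: [0.5067, 0.023, 0.2663]
eef_rot: [0.478, 0.521, -0.478, 0.521]
ft_force: [0.1, 0.1, -1.8]
width: 0.007
time: 6.5
ee_pos: [0.5068, 0.0228, 0.1513]
eef_rot: [0.478, 0.521, -0.478, 0.521]
ft_force: [-0.3, -0.4, -2.0]
width: 0.0075
rows [ 0.205 -0.028  0.009] [-0. -0.  0.] t 6.5 F [-0.3 -0.4 -2. ] w 0.0075 p [0.5068 0.0228 0.1513]
```

View pics/s4.png

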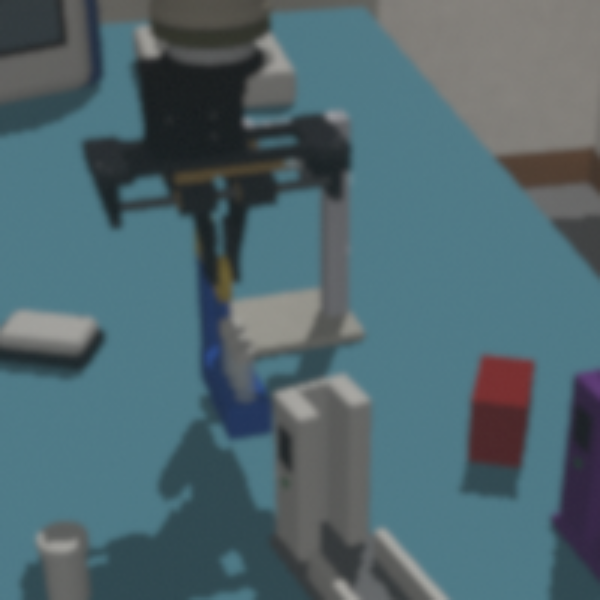

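The carrier hangs upright at about (230,380) in the crop, over clear bench. Next I'll lower it in small steps until it touches.

```bash
python3 -m pendant '.05 0 0 0 0 0;.1 0 0 0 0 0;.13 0 0 0 0 0;.15 0 0 0 0 0;.16 0 0 0 0 0;.17 0 0 0 0 0;.18 0 0 0 0 0;.18 0 0 0 0 0'
for i in 1; do :; done
python3 -m pendant '.01 0 0 0 0 0;.01 0 0 0 0 0'
python3 -m pendant '.01 0 0 0 0 0;.01 0 0 0 0 0'
python3 -m pendant '.01 0 0 0 0 0;.01 0 0 0 0 0'
```

```text
time: 7.35
ee_pos: [0.5067, 0.0229, 0.1062]
eef_rot: [0.478, 0.521, -0.478, 0.521]
ft_force: [-0.2, 0.1, -1.8]
width: 0.0073
time: 7.55
ee_pos: [0.5066, 0.0229, 0.1036]
eef_rot: [0.478, 0.521, -0.478, 0.521]
ft_force: [-0.4, -0.5, -1.3]
width: 0.0075
time: 7.75
ee_pos: [0.5066, 0.0229, 0.101]
eef_rot: [0.478, 0.521, -0.478, 0.521]
ft_force: [0.9, 0.5, -2.5]
width: 0.0075
time: 7.95
ee_pos: [0.5083, 0.023, 0.1005]
eef_rot: [0.478, 0.52, -0.477, 0.522]
ft_force: [-2.4, -1.0, 12.2]
width: 0.007
```

Contact came at TCP z about 0.1005, with force up to +12 N. Releasing.

```bash
python3 -m pendant '0 0 0 0 0 0;0 0 0 0 0 0;0 0 0 0 0 0;0 0 0 0 0 0;-.05 0 0 0 0 0;-.1 0 0 0 0 0;-.2 0 0 0 0 0;-.3 0 0 0 0 0' 0.2
python3 -m pendant '-.2 0 0 0 0 0;-.4 0 .3 0 0 0;-.4 0 .6 0 0 0;-.4 0 .8 0 0 0;-.4 0 .8 0 0 0;-.4 0 .8 0 0 0;-.4 0 .8 0 0 0'
cat > m2.py <<'E'
from h import *
im,d=cam('top'); P=pts('top',d); hsv=cv2.cvtColor(im,cv2.COLOR_BGR2HSV); v,u=np.mgrid[:420,:560]
near=(d>0)&(np.abs(P[...,0]-.5)<.12)&(np.abs(P[...,1]-.02)<.13)&(P[...,2]<.16)
m=near&(P[...,2]>.085)
for l,mm in(('eye',m&(P[...,1]<.045)),('fin',m&(P[...,1]>.045)),('plinth',near&(P[...,2]>.022)&(P[...,2]<.04)),('all',near&(P[...,2]>.015))):
    p=P[mm]
    if len(p)>4: print(l,len(p),p.min(0).round(4),p.max(0).round(4),np.median(p,0).round(4),cv2.minAreaRect(p[:,:2].astype(np.float32)))
fin=m&(P[...,1]>.045)&(P[...,2]>.12); print('finTop',P[fin].mean(0).round(4))
cv2.imwrite('pics/t5.png',cv2.resize(im[160:270,150:350],(800,440),interpolation=cv2.INTER_CUBIC))
plan(.5,.05,.15,5)
E
python3 m2.py
```

```text
time: 8.75
ee_pos: [0.5067, 0.0231, 0.1757]
eef_rot: [0.478, 0.521, -0.478, 0.521]
ft_force: [0.8, 0.2, 0.7]
width: 0.0514
time: 9.45
ee_pos: [0.5239, -0.1783, 0.2747]
eef_rot: [0.479, 0.52, -0.479, 0.521]
ft_force: [-0.0, 1.5, 0.1]
width: 0.0521
eye 53 [ 0.5018 -0.1084  0.0855] [0.5727 0.0376 0.127 ] [0.5058 0.0191 0.1129] ((0.5324202179908752, -0.03770921379327774), (0.01721090078353882, 0.161573588848114), 23.666669845581055)
fin 73 [0.4942 0.0634 0.087 ] [0.5095 0.09   0.1359] [0.4988 0.0751 0.128 ] ((0.5017772316932678, 0.07657783478498459), (0.014784850180149078, 0.026818344369530678), 4.2800421714782715)
plinth 244 [ 0.4887 -0.1092  0.0221] [0.5702 0.0874 0.038 ] [ 0.5008 -0.0045  0.0297] ((0.5110032558441162, -0.018422648310661316), (0.051386233419179916, 0.21058276295661926), 19.37028694152832)
all 546 [ 0.4871 -0.1092  0.016 ] [0.5727 0.09   0.1359] [0.5033 0.0106 0.0414] ((0.5129725933074951, -0.016465328633785248), (0.05532091483473778, 0.21217896044254303), 18.42898178100586)
finTop [0.5013 0.0764 0.1299]
rows [ 0.498 -0.019 -0.908] [-0.001 -0.    -0.001] t 9.5 F [-0.7  0.8  0.4] w 0.052 p [ 0.5242 -0.1759  0.2745]
```

View pics/t5.png

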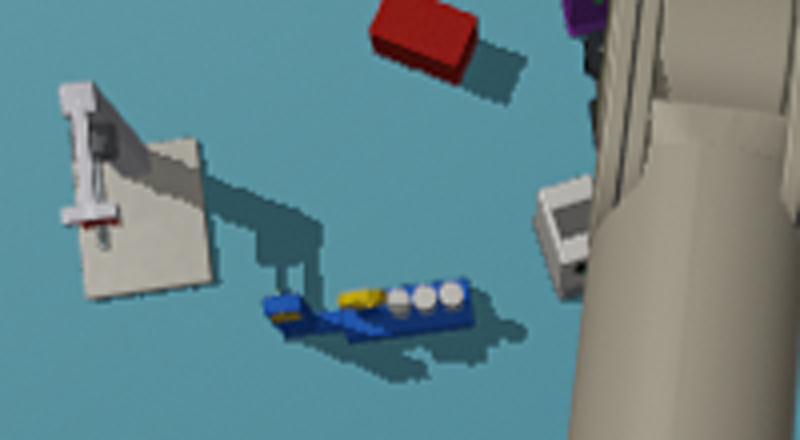

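The carrier stands upright and free. The fin measures (0.502, 0.077) with its top at 0.130 m, and the eye is near (0.507, 0.021); both agree with the release pose. Next is the re-grasp at the fin.

```bash
python3 -m pendant '0 0 -.2 0 0 0;0 -.02 -.4 0 0 0;0 -.02 -.6 0 0 0;.1 -.02 -.8 0 0 0;.2 -.02 -.98 0 0 0;.3 -.02 -.98 0 0 0;.4 -.02 -.98 0 0 0;.4 -.02 -.98 0 0 0' 0.2 55
python3 -c "
from h import *
plan(.5018,.0768,.096,5)"
```

```text
time: 10.3
ee_pos: [0.4952, 0.0694, 0.1715]
eef_rot: [0.476, 0.523, -0.478, 0.521]
ft_force: [-0.4, -1.5, -0.5]
width: 0.0523
rows [ 0.302  0.031 -0.027] [ 0.003 -0.     0.003] t 10.3 F [-0.4 -1.5 -0.5] w 0.0523 p [0.4952 0.0694 0.1715]
```

```bash
python3 -m pendant '0 .028 -.028 0 0 0;.05 .028 -.028 0 0 0;.15 .028 -.028 0 0 0;.22 .028 -.028 0 0 0;.27 .028 -.028 0 0 0;.3 .028 -.028 0 0 0;.3 .028 -.028 0 0 0'
python3 -m pendant '0 0 0 0 0 0;0 0 0 0 0 0;0 0 0 0 0 0;0 0 0 0 0 0;0 0 0 0 0 0;0 0 0 0 0 0;0 0 0 0 0 0;0 0 0 0 0 0' -1 55
python3 -m pendant '0 0 0 0 0 0;-.02 0 0 0 0 0;-.05 0 0 0 0 0;-.1 0 0 0 0 0;-.15 0 0 0 0 0;-.2 0 0 0 0 0;-.25 0 0 0 0 0;-.25 0 0 0 0 0'
python3 -c "
from h import *
plan(.5018,.0768,.096,5)
im,d=cam('side'); cv2.imwrite('pics/s6.png',cv2.resize(im[100:260,150:350],(750,600),interpolation=cv2.INTER_CUBIC))"
```

```text
time: 11.0
ee_pos: [0.504, 0.0749, 0.0984]
eef_rot: [0.478, 0.521, -0.478, 0.521]
ft_force: [1.2, -0.1, 0.7]
width: 0.0526
time: 11.8
ee_pos: [0.5042, 0.0749, 0.0988]
eef_rot: [0.478, 0.521, -0.478, 0.521]
ft_force: [-0.3, 0.0, 0.2]
width: 0.0134
time: 12.6
ee_pos: [0.5053, 0.0751, 0.1635]
eef_rot: [0.479, 0.52, -0.477, 0.522]
ft_force: [-0.7, -0.3, -1.6]
width: 0.0136
rows [ 0.27  -0.014 -0.008] [-0.     0.    -0.002] t 12.6 F [-0.7 -0.3 -1.6] w 0.0136 p [0.5053 0.0751 0.1635]
```

View pics/s6.png

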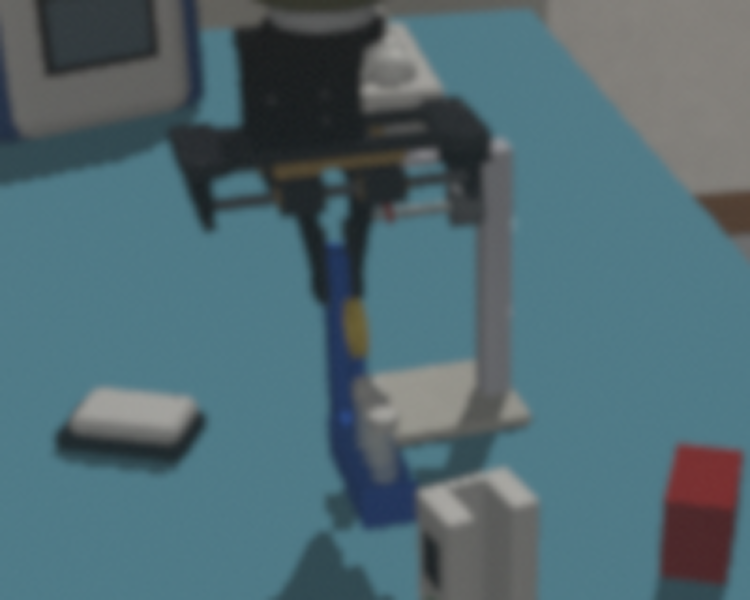

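The fin is held with the eye free, at (355,328) in the crop, and the carrier looks upright. Next I'll measure sag and the eye position from the depth images.

```bash
cat > m3.py <<'E'
from h import *
s=r.read_state(); t=s["ee_pos"]; q=R.from_quat(s["eef_rot"]).as_matrix(); y=np.cross([0,0,1],q[:,1]); 
print('tcp',t.round(4),'jaw yaw',np.degrees(np.arctan2(q[1,1],q[0,1])).round(2))
for n in("top","side"):
    im,d=cam(n); P=pts(n,d); hsv=cv2.cvtColor(im,cv2.COLOR_BGR2HSV)
    L=(P-t)@np.stack([q[:,1],y,[0,0,1]],1)   # carrier-like axes rel. TCP
    box=(d>0)&(np.abs(L[...,0])<.03)&(L[...,1]<-.03)&(L[...,1]>-.15)&(L[...,2]<.04)&(L[...,2]>-.12)
    yel=box&(hsv[...,0]>18)&(hsv[...,0]<38)&(hsv[...,1]>100)
    wh=box&(hsv[...,1]<70)&(hsv[...,2]>110)
    blue=box&(hsv[...,0]>105)&(hsv[...,0]<130)&(hsv[...,1]>130)
    for l,m in(('yel',yel),('vials',wh),('blue',blue)):
        p=L[m]
        if len(p)>3: print(n,l,len(p),'min',np.percentile(p,5,0).round(4),'med',np.median(p,0).round(4),'max',np.percentile(p,95,0).round(4))
E
python3 m3.py
```

```text
tcp [0.5048 0.0749 0.1623] jaw yaw 4.97
top yel 48 min [-0.0047 -0.0684 -0.0108] med [-0.0019 -0.0557  0.0155] max [ 0.0028 -0.0417  0.02  ]
top vials 84 min [-0.0071 -0.1225 -0.0701] med [ 0.0006 -0.0993 -0.0252] max [ 0.0149 -0.0724 -0.021 ]
top blue 218 min [-0.0187 -0.1266 -0.0764] med [-0.0105 -0.0834 -0.0689] max [ 0.0048 -0.0407 -0.0494]
side yel 35 min [-0.0036 -0.073  -0.0112] med [-0.0016 -0.0628  0.0049] max [ 0.0004 -0.0425  0.0171]
side vials 60 min [-0.0069 -0.1268 -0.0312] med [ 0.0036 -0.1126 -0.0266] max [ 0.0078 -0.0719 -0.0013]
side blue 291 min [-0.0183 -0.1339 -0.0921] med [-0.0114 -0.1247 -0.0748] max [ 0.0114 -0.0464 -0.0686]
```

Sag is negligible: the vial tops are 25 mm below TCP level, as expected. The eye is 55 mm to -y and 1 mm above the TCP. I'll move to the pre-insert point, keeping clear of the peg tip on the way.

```bash
python3 -c "
from h import *
plan(.475,.2475,.164,5)"
```

```text
rows [-0.012 -0.056 -0.698] [-0.  0.  0.] t 12.75 F [ 0.   0.1 -3.1] w 0.0136 p [0.504  0.0748 0.161 ]
```

```bash
python3 -m pendant '-.01 -.03 -.02 0 0 0;-.01 -.05 -.08 0 0 0;-.01 -.056 -.18 0 0 0;-.01 -.056 -.3 0 0 0;-.01 -.056 -.42 0 0 0;-.01 -.056 -.54 0 0 0;-.01 -.056 -.64 0 0 0;-.01 -.056 -.7 0 0 0'
python3 -m pendant '0 0 0 0 0 0;0 0 0 0 0 0;0 0 0 0 0 0'
python3 -c "
from h import *
plan(.5085,.2475,.164,5)"
```

```text
time: 13.55
ee_pos: [0.4731, 0.2516, 0.1638]
eef_rot: [0.477, 0.522, -0.477, 0.522]
ft_force: [-0.3, -0.5, -2.2]
width: 0.0139
time: 13.85
ee_pos: [0.4749, 0.2474, 0.1636]
eef_rot: [0.478, 0.521, -0.478, 0.521]
ft_force: [0.4, -0.2, -1.8]
width: 0.0135
rows [-0.002  0.134  0.011] [-0.001  0.     0.   ] t 13.85 F [ 0.4 -0.2 -1.8] w 0.0135 p [0.4749 0.2474 0.1636]
```

```bash
python3 -m pendant '0 .03 .01 0 0 0;0 .07 .01 0 0 0;0 .11 .01 0 0 0;0 .134 .01 0 0 0;0 .134 .01 0 0 0;0 .134 .01 0 0 0'
python3 m3.py
python3 -c "
from h import *
a=np.load('side.npz')['im'][105:205,180:290];b=np.load('top.npz')['im'][170:260,140:240]
cv2.imwrite('pics/c7.png',np.hstack([cv2.resize(a,(440,400),interpolation=cv2.INTER_CUBIC),cv2.resize(b,(360,400),interpolation=cv2.INTER_CUBIC)]))
z=np.load('top.npz'); P=pts('top',z['d']);d=z['d']
m=(d>0)&(np.abs(P[...,2]-.208)<.012)&(P[...,0]>.555)&(P[...,0]<.65)&(abs(P[...,1]-.2)<.03); print(m.sum(),P[m].mean(0))
"
```

```text
time: 14.45
ee_pos: [0.5084, 0.2487, 0.1635]
eef_rot: [0.478, 0.522, -0.478, 0.521]
ft_force: [-0.1, 0.0, -2.3]
width: 0.0135
tcp [0.5084 0.2487 0.1635] jaw yaw 5.0
top yel 46 min [-0.0045 -0.0677 -0.0109] med [-0.0015 -0.0546  0.0153] max [ 0.0018 -0.0409  0.023 ]
top vials 85 min [-0.0066 -0.1218 -0.03  ] med [ 0.0003 -0.096  -0.024 ] max [ 0.0162 -0.0604 -0.0036]
top blue 249 min [-0.0187 -0.1283 -0.0758] med [-0.01   -0.0785 -0.0684] max [ 0.0123 -0.0366 -0.0437]
side yel 25 min [-0.0035 -0.0719 -0.0085] med [-0.0009 -0.0651  0.0045] max [ 0.0006 -0.0415  0.0175]
side vials 45 min [-0.0051 -0.132  -0.0952] med [ 0.0047 -0.1176 -0.0265] max [ 0.0155 -0.0723 -0.0233]
side blue 198 min [-0.0175 -0.1344 -0.0898] med [-0.0108 -0.1271 -0.0739] max [ 0.0104 -0.0455 -0.0678]
214 [0.6035106  0.20100995 0.20765848]
```

View pics/c7.png

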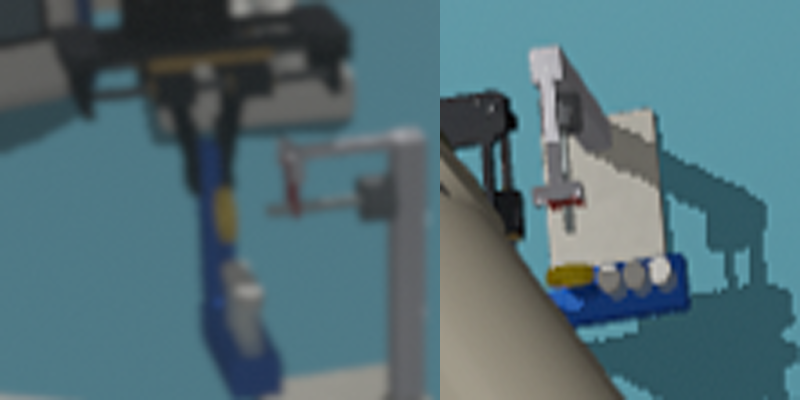

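In the side panel the peg line from (360,200) to the tip at (270,210) runs through the eye centre at (228,215). In the top panel the eye lines up with the peg to within 2 mm. Pushing on.

```bash
python3 -m pendant '0 .02 .005 0 0 0;0 .05 .005 0 0 0;0 .08 .005 0 0 0;0 .11 .005 0 0 0;0 .14 .005 0 0 0;0 .15 .005 0 0 0;0 .15 .005 0 0 0'
python3 -m pendant '0 .02 0 0 0 0;0 .05 0 0 0 0;0 .08 0 0 0 0;0 .11 0 0 0 0;0 .13 0 0 0 0;0 .13 0 0 0 0'
python3 -c "
from h import *
plan(.5891,.2544,.164,5)"
```

```text
time: 15.25
ee_pos: [0.5464, 0.2506, 0.1636]
eef_rot: [0.478, 0.521, -0.478, 0.521]
ft_force: [-0.4, 1.0, -2.5]
width: 0.014
time: 15.85
ee_pos: [0.5792, 0.2532, 0.1635]
eef_rot: [0.478, 0.521, -0.478, 0.521]
ft_force: [0.4, -0.4, -2.1]
width: 0.0137
rows [-0.002  0.04  -0.001] [-0.001 -0.     0.   ] t 15.85 F [ 0.4 -0.4 -2.1] w 0.0137 p [0.5792 0.2532 0.1635]
```

```bash
python3 -m pendant '0 .015 0 0 0 0;0 .03 0 0 0 0;0 .045 0 0 0 0;0 .045 0 0 0 0;0 .045 0 0 0 0;0 .045 0 0 0 0'
cat > m4.py <<'E'
import sys
from h import *
im,d=cam('side');im2,d2=cam('top')
a=im[105:205,180:290];b=im2[150:260,140:240]
cv2.imwrite(sys.argv[1],np.hstack([cv2.resize(a,(440,400),interpolation=cv2.INTER_CUBIC),cv2.resize(b,(360,400),interpolation=cv2.INTER_CUBIC)]))
plan(.5925,.2546,.164,5)
for n,I,D in(('side',im,d),('top',im2,d2)):
    P=pts(n,D); h=cv2.cvtColor(I,cv2.COLOR_BGR2HSV); L=(P-[.597,.2,.165])@np.array([[.9962,-.0872,0],[.0872,.9962,0],[0,0,1]])
    box=(D>0)&(np.abs(L).max(-1)<.07)
    for l,m in(('yel',box&(h[...,0]>18)&(h[...,0]<38)&(h[...,1]>100)&(np.abs(L[...,1])<.03)),('red',box&((h[...,0]<8)|(h[...,0]>172))&(h[...,1]>100))):
        p=L[m]
        if len(p)>3: print(n,l,len(p),np.percentile(p,5,0).round(4),np.median(p,0).round(4),np.percentile(p,95,0).round(4))
E
python3 m4.py pics/c8.png
```

```text
time: 16.45
ee_pos: [0.5895, 0.2544, 0.1638]
eef_rot: [0.478, 0.521, -0.478, 0.521]
ft_force: [-0.5, -0.6, -2.9]
width: 0.0132
rows [-0.001  0.012 -0.   ] [-0.  0. -0.] t 16.55 F [ 0.6 -0.1 -2.6] w 0.0137 p [0.5896 0.2543 0.1638]
side yel 28 [-0.0061 -0.0185 -0.0093] [-0.0038 -0.0129  0.005 ] [-0.0011  0.01    0.0158]
top yel 32 [-0.0079 -0.0151 -0.0112] [-0.0043 -0.0065  0.0122] [ 0.0067 -0.0019  0.0282]
```

View pics/c8.png

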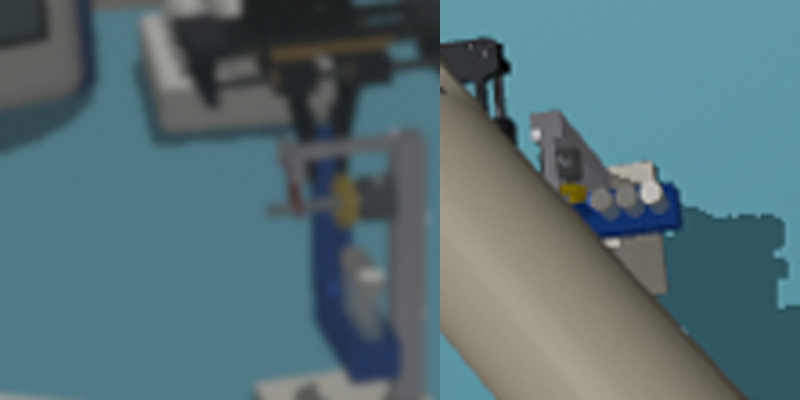

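The side panel shows the eye on the peg next to the collar, at (345,200). The flap hangs down again at (295,190), behind the eye. I'll advance 1.5 mm, lower the eye onto the peg and release.

```bash
python3 -m pendant '0 .006 0 0 0 0;0 .006 0 0 0 0;.01 .006 0 0 0 0;.02 .006 0 0 0 0;.026 .006 0 0 0 0;.026 .006 0 0 0 0;.026 .006 0 0 0 0'
python3 -m pendant '.004 0 0 0 0 0;.004 0 0 0 0 0;.004 0 0 0 0 0'
```

```text
time: 17.25
ee_pos: [0.5911, 0.2544, 0.1572]
eef_rot: [0.478, 0.521, -0.478, 0.521]
ft_force: [-0.1, -0.6, -1.9]
width: 0.0135
time: 17.55
ee_pos: [0.5912, 0.2544, 0.1563]
eef_rot: [0.478, 0.521, -0.478, 0.521]
ft_force: [0.3, 0.2, -2.5]
width: 0.0133
```

```bash
python3 -m pendant '.004 0 0 0 0 0;.004 0 0 0 0 0;.004 0 0 0 0 0'
python3 -m pendant '.004 0 0 0 0 0;.004 0 0 0 0 0;.004 0 0 0 0 0'
```

```text
time: 17.85
ee_pos: [0.5913, 0.2545, 0.1556]
eef_rot: [0.478, 0.521, -0.478, 0.521]
ft_force: [-1.4, -0.1, 0.2]
width: 0.0137
time: 18.15
ee_pos: [0.5914, 0.2545, 0.1551]
eef_rot: [0.478, 0.521, -0.478, 0.522]
ft_force: [-1.6, -1.8, 6.8]
width: 0.0135
```

The eye now rests on the peg, with force going to +6.8 N. Opening and withdrawing upward.

```bash
python3 -m pendant '0 0 0 0 0 0;0 0 0 0 0 0;0 0 0 0 0 0;0 0 0 0 0 0;0 0 0 0 0 0;0 0 0 0 0 0' 0.1
python3 -m pendant '-.04 0 0 0 0 0;-.1 0 0 0 0 0;-.2 0 0 0 0 0;-.3 0 0 0 0 0;-.45 0 0 0 0 0;-.6 0 0 0 0 0;-.6 0 0 0 0 0'
python3 -m pendant '0 -.1 -.1 0 0 0;0 -.3 -.1 0 0 0;0 -.5 -.1 0 0 0;0 -.6 -.1 0 0 0;0 -.6 -.1 0 0 0;0 -.6 -.1 0 0 0'
python3 -m pendant '0 0 0 0 0 0;0 0 0 0 0 0;0 0 0 0 0 0;0 0 0 0 0 0;0 0 0 0 0 0;0 0 0 0 0 0;0 0 0 0 0 0;0 0 0 0 0 0'
python3 m4.py pics/c9.png; python3 m4.py pics/c10.png
```

```text
time: 18.75
ee_pos: [0.5912, 0.2544, 0.1542]
eef_rot: [0.478, 0.521, -0.478, 0.521]
ft_force: [0.0, 0.6, 0.2]
width: 0.0464
time: 19.45
ee_pos: [0.5923, 0.256, 0.3116]
eef_rot: [0.481, 0.52, -0.475, 0.522]
ft_force: [-0.2, 1.0, 0.1]
width: 0.048
time: 20.05
ee_pos: [0.4398, 0.2662, 0.3055]
eef_rot: [0.478, 0.52, -0.477, 0.522]
ft_force: [0.6, 0.1, 0.3]
width: 0.0479
time: 20.85
ee_pos: [0.4396, 0.2663, 0.3043]
eef_rot: [0.478, 0.521, -0.478, 0.521]
ft_force: [-0.8, -0.0, 0.6]
width: 0.0479
rows [0.561 0.605 0.099] [-0.  0. -0.] t 20.95 F [-0.4  0.4 -0.5] w 0.048 p [0.4396 0.2662 0.3043]
side yel 32 [-0.0039 -0.0188 -0.0187] [-0.0013 -0.0099 -0.0015] [0.002  0.0126 0.0084]
top yel 38 [-0.0066 -0.0153 -0.0191] [-0.0025 -0.0061  0.0043] [0.0065 0.0036 0.0173]
top red 4 [-0.0439 -0.0032  0.0101] [-0.0412  0.0014  0.0217] [-0.039   0.0043  0.0379]
rows [0.561 0.605 0.1  ] [-0.  0. -0.] t 21.05 F [ 0.5 -0.4  0.3] w 0.0476 p [0.4396 0.2663 0.3043]
side yel 32 [-0.004  -0.0191 -0.0183] [-0.0012 -0.0088 -0.0012] [0.0016 0.0112 0.0072]
top yel 38 [-0.0061 -0.0155 -0.0202] [-0.0023 -0.0061  0.002 ] [0.0068 0.0041 0.0143]
top red 5 [-0.043  -0.0022  0.0074] [-0.0404  0.003   0.0195] [-0.0386  0.0049  0.034 ]
```

View pics/c10.png

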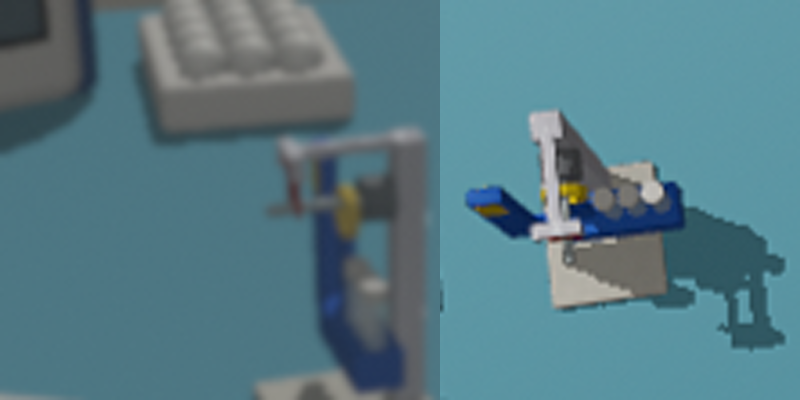

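The carrier hangs upright and still. The eye is on the peg at (347,210), and the flap hangs straight down at (295,190), 40 mm short of the seat. The gripper is clear. Handing in.

```bash
python3 -c "
from bench import close_job
print(close_job())"
```

```text
the job is handed in; nothing more can be done
None
```

The carrier is hanging on the peg and the job is handed in, at about 21 s of the 59 s allowed; the hand-in reports no verdict.

I lifted the carrier out of the white dock by its eye and stood it on the clear bench at about (0.51, 0.02). After letting go, I took it again by the grip fin, pushed the eye in past the flap, lowered it onto the peg and withdrew the gripper.

**Last checks:**
- **Eye position:** in two looks about 0.1 s apart the eye was unchanged, about 1–2 mm short of the seat, roughly 5–8 mm below the peg's axis and within about 3 mm sideways.
- **Flap:** it hangs straight down at its hinge position, about 40 mm short of the seat.
- **Carrier and gripper:** the carrier was upright and still, and the gripper was well clear with about zero force.

**Other points:**
- **First pinch:** I started the first lift before the fingers had fully closed, so they held the eye about 19 mm higher than planned. The carrier stayed upright and I set it down by feeling for contact.
- **Bystanders:** I did not measure the canister, carton and mouse again at the end. I saw no contact with them in the pictures or the forces.

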